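Line up the porcelain powder jars by shade

ROBOT

A 6-joint arm with a two-finger parallel gripper is mounted at the origin on the work surface. World frame = base frame: x ahead of the robot, y to its left, z up, the work surface at z = 0. Lengths are in m, angles in degrees, forces in N, time in s.
With the tool pointing down it reaches from about 0.35 to 0.8 m from the base axis. Payload 7.3 kg.
Tool frame: the origin (TCP) lies at the very end of the fingers, on their centre line; the grasp point (between the pads) lies 19 mm behind it (manip.hold_point_z is the distance from the TCP to the grasp point, in m); z points along the fingers, y is the direction in which the jaws open and shut (so a half turn about z gives the same grasp; the last joint's range is limited). The gripper opens to 85 mm and grips with 20 to 120 N. Pads are 22 mm wide; open, the fingers measure 114 mm over their backs; the gripper's body (76 mm by 85 mm) begins 54 mm behind the grasp point. The pads swing forward as they close: fully open they stand 13 mm farther back than shut.
Start: joints at [61.65, 19.595, 87.324, -0, 73.075, -8.365], TCP at [0.179, 0.493, 0.231] pointing down, gripper open.
Joint ranges: [-145.02, 145.02], [-44.19, 115.74], [2.07, 154.8], [-57.11, 237.11], [16.16, 152.29], [-177.93, 177.93]. Speed limits (degrees/s): [147.25, 147.25, 180, 180, 180, 180].

INTERFACE

Orientations are given as [roll, pitch, yaw] about the fixed x, y, z axes, in that order (R = Rz(yaw) Ry(pitch) Rx(roll)).
In Python, from workcell import monitor, optics, manip gives the robot as it stands. The module is installed in compiled form; this text tells all that it offers.
- The arm moves only by the tool carry_out, never from a script. Its argument "targets" is a list of rows, each an object of numbers: "hand": the finger opening in m, from 0 to 0.0854; "dx", "dy", "dz": the shift along the tool's x, y, z in m; "spin": the turn about the tool's z in units of 6 degrees (1.0 is 6 degrees). In form: [{"hand": .., "dx": .., "dy": .., "dz": .., "spin": ..}, ...]. A call has 1 to 20 rows; each row shifts and turns the commanded pose from where the row before left it, along the tool's axes as they then stand; what a row does not reach is not made up. A row lasts 1/10 s, in which the tool goes at most 50 mm and 8.59 degrees, less where a joint would pass 70% of its speed; a pose out of reach is approached as far as the arm can. A call with a gripper value outside its range is refused whole. The fingers move at their own pace and stop on an object; "squeeze" is the grip in N (left out, the last holds). Time passes only in rows, so rows that do not move let the fingers close. It gives the time, the measured TCP pose, the force and the opening at its end, in the units of the state.
- monitor.state(): the state, without advancing time (a new reading comes with each control period).
- optics.camera(name): name is "scene" or "top" or "wrist"; returns (picture, depth): 384x512x3 uint8, red, green, blue; 384x512 float32, m along the optical axis (not along the pixel's ray), 0 where there is no reading.
- optics.calibration(name): a dict with "camera_matrix" (3x3 intrinsics, pixels), "distortion" ([k1, k2, p1, p2, k3] as OpenCV has them; the pictures are not rectified), "camera_from_world" (4x4, takes a point from world to camera coordinates); the wrist camera has in their place "tool_from_camera" (4x4, takes a point from camera to tool coordinates, whose origin is the TCP and whose axes are the flange's). Camera axes: x right, y down, z forward; pixel columns grow to the right and rows downward; lengths in m; the calibration is good to about 2 mm. A picture is of the moment at which its call begins: read the wrist's pose just before it. calibration takes no time and is no camera call.
- manip.finish_job(): hands the job in, once; it reports no verdict.
The state is a dict: "time": time; "joint_pos": joint angles; "joint_vel": joint speeds; "joint_efforts": joint torques, N m; "position": TCP position; "orientation": TCP orientation; "wrist_force": force on the tool from outside, world axes, zero at the start; "wrist_torque": the same for the moment, N m; "finger_gap": finger opening in m.
Only numpy, scipy, OpenCV 4.12 (cv2) and the standard library are available. Lean on these libraries where they do the work, as an engineer would, in place of code of your own. Each camera call takes 0.05 s, during which the arm holds its last target.

TASK

Stand the four porcelain powder jars on the green marks of the grey board in order of shade, one centred on each mark: the lightest next to the white end block, then ever darker, the darkest at the end with the black block. Keep the jars upright all the time and leave the plaster cast of teeth where it is.

Things in the scene. Friction and masses are not known exactly. Their poses are not given: they have to be found in the camera images.
- jar_ivory: Closed porcelain-powder jar, lightest shade: pale ivory, nearly white. Pale grey-blue bottle 48 mm in diameter up to 22 mm, with a shade-coloured band, narrowing to 32 mm; above 42 mm a shade-coloured stopper, 36 mm in diameter, 30 mm tall: grip here from above. 72 mm tall in all, about 90 g. Origin: centre of underside, z up its axis; starts upright on the counter.
- jar_sand: Closed porcelain-powder jar, second lightest shade: sandy yellow. Pale grey-blue bottle 48 mm in diameter up to 22 mm, with a shade-coloured band, narrowing to 32 mm; above 42 mm a shade-coloured stopper, 36 mm in diameter, 30 mm tall: grip here from above. 72 mm tall in all, about 90 g. Origin: centre of underside, z up its axis; starts upright on the counter.
- jar_tan: Closed porcelain-powder jar, second darkest shade: orange-brown tan. Pale grey-blue bottle 48 mm in diameter up to 22 mm, with a shade-coloured band, narrowing to 32 mm; above 42 mm a shade-coloured stopper, 36 mm in diameter, 30 mm tall: grip here from above. 72 mm tall in all, about 90 g. Origin: centre of underside, z up its axis; starts upright on the counter.
- jar_brown: Closed porcelain-powder jar, darkest shade: dark brown. Pale grey-blue bottle 48 mm in diameter up to 22 mm, with a shade-coloured band, narrowing to 32 mm; above 42 mm a shade-coloured stopper, 36 mm in diameter, 30 mm tall: grip here from above. 72 mm tall in all, about 90 g. Origin: centre of underside, z up its axis; starts upright on the counter.
- mark_a: Green round mark, a fixed disc 56 mm in diameter and 3 mm thick on the grey board, at one end of the row. Origin: centre of its underside, which is 12 mm above the counter; its top is at 15 mm. The four marks a, b, c, d stand in a straight row in that order, 70 mm apart; d to a is the board's +y.
- mark_b: Green round mark, a fixed disc 56 mm in diameter and 3 mm thick on the grey board, next to mark a. Origin: centre of its underside, which is 12 mm above the counter; its top is at 15 mm. The four marks a, b, c, d stand in a straight row in that order, 70 mm apart; d to a is the board's +y.
- mark_c: Green round mark, a fixed disc 56 mm in diameter and 3 mm thick on the grey board, next to mark d. Origin: centre of its underside, which is 12 mm above the counter; its top is at 15 mm. The four marks a, b, c, d stand in a straight row in that order, 70 mm apart; d to a is the board's +y.
- mark_d: Green round mark, a fixed disc 56 mm in diameter and 3 mm thick on the grey board, at the other end of the row. Origin: centre of its underside, which is 12 mm above the counter; its top is at 15 mm. The four marks a, b, c, d stand in a straight row in that order, 70 mm apart; d to a is the board's +y.
- white_block: White end block, 55 x 18 x 20 mm, fixed on the grey board (85 x 400 x 12 mm), 55 mm from the centre of the end mark: mark_a at some starts, mark_d at others. It shows the light end of the row; a like black block stands at the dark end. Origin: centre of its underside, 12 mm above the counter.
- cast: Loose plaster cast of a set of teeth, yellow-brown base 56 x 54 mm with pink gum and ivory teeth, 29 mm tall, on the robot's side of the board, among the jars. Not part of the work; leave it. Origin: centre of underside. A white mug, a white dropper bottle and a white mixing palette stand farther out, to the sides.
Mind the look-alikes: they are no part of the job. What is shaped like the jar_brown but red is not meant.

How it is judged:
By the outcome, as a careful person would: the job done as asked, in the order asked, and still so for the second after the job is handed in, with the robot touching nothing.
It also fails if it takes over 102 s, if anything falls off the work surface, if the arm or the gripper's body presses on something with over 40 N, if the wrist force passes 120 N, or if a joint passes its speed limit or range.

## Working session

There is one attempt and no reset: what is moved stays moved. The work goes in short steps, Python scripts to look and compute and a tool call to move; the robot and the scene stay as the last step left them, time stands still between calls to the robot, and variables do not carry over. Pictures are saved under pics/ and viewed, and the job is handed in when it is done.

Besides the shell and the picture viewer there is one more tool, called after "Call:" as name(argument=value, ...) on one line, values as JSON. carry_out: Moves the arm, as the interface text tells. Its arguments: {"type":"object","properties":{"targets":{"type":"array"},"squeeze":{"type":"number"}},"required":["targets"]}

```bash
mkdir -p pics; python3 - <<'E'
from workcell import monitor, optics, manip
import cv2,numpy as np,pickle
print(monitor.state()); print(manip.hold_point_z)
for n in ("scene","top"):
    p,d=optics.camera(n); c=optics.calibration(n)
    cv2.imwrite(f"pics/{n}0.png",p[:,:,::-1]); pickle.dump((p,d,c),open(f"{n}0.pkl","wb"))
    print(n,c)
print(optics.calibration("wrist"))
E
```

```text
{'time': 0.0, 'joint_pos': array([ 6.16511154e+01,  1.96348740e+01,  8.73773207e+01,  1.55405165e-04,
        7.30758075e+01, -8.36531078e+00]), 'joint_vel': array([ 0.0024681 , -0.00372769, -0.04389246, -0.01104921, -0.03268411,
        0.14021088]), 'joint_efforts': array([-1.05056723e-03, -4.33683658e+01, -2.46004522e+01, -3.51187527e-04,
        7.97274231e-03,  2.87750410e-06]), 'position': array([0.17920294, 0.49303505, 0.23063957]), 'orientation': array([-1.79912956e+02, -1.29499336e-02,  1.60016371e+02]), 'wrist_force': array([-0.05452007, -0.72305294, -0.25779973]), 'wrist_torque': array([-0.02065483,  0.03778587, -0.00065301]), 'finger_gap': 0.08541191281035392}
0.0187
scene {'camera_matrix': array([[438.25737917,   0.        , 251.8824158 ],
       [  0.        , 438.25737917, 190.69434002],
       [  0.        ,   0.        ,   1.        ]]), 'distortion': array([-0.11038779,  0.        ,  0.        ,  0.        ,  0.        ]), 'camera_from_world': array([[-0.2640495 ,  0.96437753,  0.01593233,  0.1131222 ],
       [ 0.65974137,  0.19263964, -0.72638233, -0.31478375],
  
[... 576 characters left out ...]
  1.23844822],
       [ 0.        ,  0.        ,  0.        ,  1.        ]])}
{'camera_matrix': array([[317.09038869,   0.        , 261.76898562],
       [  0.        , 317.09038869, 190.80405514],
       [  0.        ,   0.        ,   1.        ]]), 'distortion': array([-0.06080905,  0.        ,  0.        ,  0.        ,  0.        ]), 'tool_from_camera': array([[ 3.58045388e-04, -9.46620264e-01, -3.22350658e-01,
         8.39172002e-02],
       [ 9.99999930e-01,  3.03918803e-04,  2.18239556e-04,
        -2.14725283e-04],
       [-1.08621560e-04, -3.22350714e-01,  9.46620307e-01,
        -1.43668394e-01],
       [ 0.00000000e+00,  0.00000000e+00,  0.00000000e+00,
         1.00000000e+00]])}
```

View pics/top0.png

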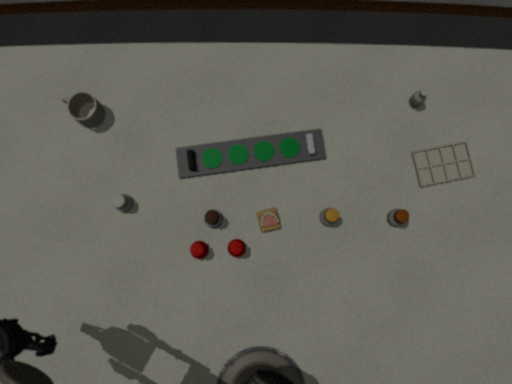

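View pics/scene0.png

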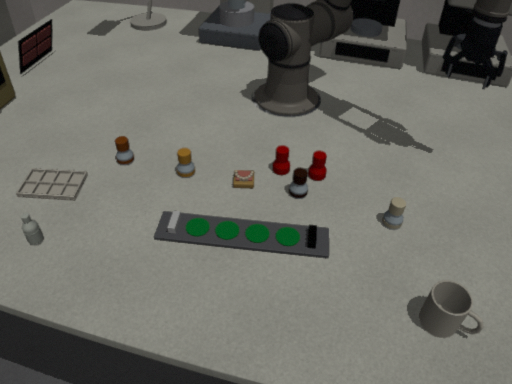

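The top picture shows the brown jar at (213,217), ivory at (123,202), sand at (331,215) and tan at (401,217). The marks run from (213,158) to (290,147), with the white block at the right (311,143) and black at the left. The cast is at (268,219). The red decoys are at (200,250) and (237,247).

```bash
cat > h.py <<'E'
import cv2,numpy as np
def ray_z(uv,c,z,cfw=None):
    K,D=c["camera_matrix"],c["distortion"]; T=np.linalg.inv(c["camera_from_world"] if cfw is None else cfw)
    n=cv2.undistortPoints(np.array(uv,float).reshape(-1,1,2),K,D).reshape(-1,2)
    r=np.c_[n,np.ones(len(n))]@T[:3,:3].T; o=T[:3,3]
    return o+r*((z-o[2])/r[:,2])[:,None]
def cloud(d,c,cfw=None):
    h,w=d.shape; v,u=np.mgrid[:h,:w]
    K,D=c["camera_matrix"],c["distortion"]; T=np.linalg.inv(c["camera_from_world"] if cfw is None else cfw)
    n=cv2.undistortPoints(np.stack([u,v],-1).reshape(-1,1,2).astype(float),K,D).reshape(h,w,2)
    P=np.concatenate([n*d[...,None],d[...,None]],-1)@T[:3,:3].T+T[:3,3]
    P[d<=0]=np.nan
    return P
E
python3 - <<'E'
import pickle,numpy as np,cv2
from h import *
for n in("top","scene"):
    p,d,c=pickle.load(open(n+"0.pkl","rb")); P=cloud(d,c)
    hsv=cv2.cvtColor(p,cv2.COLOR_RGB2HSV)
    g=((hsv[...,0]>45)&(hsv[...,0]<85)&(hsv[...,1]>130)&(hsv[...,2]>40)).astype(np.uint8)
    k,l,s,ct=cv2.connectedComponentsWithStats(g)
    for i in range(1,k):
        if s[i,4]>60:
            print(n,"mark",ct[i].round(1),s[i,4],ray_z(ct[i],c,.015).round(4),np.nanmedian(P[l==i],0).round(4))
    z=P[...,2]
    R=(P[...,0]>.25)&(P[...,0]<.9)&(abs(P[...,1])<.6)
    t=(R&(z>.062)&(z<.082)).astype(np.uint8)
    k,l,s,ct=cv2.connectedComponentsWithStats(t)
    for i in range(1,k):
        if s[i,4]>30: print(n,"top",ct[i].round(1),s[i,4],ray_z(ct[i],c,.072)[0].round(4),np.nanmedian(P[l==i],0).round(4),np.median(p[l==i],0))
    tt=(R&(z>.018)&(z<.05)).astype(np.uint8)
    k,l,s,ct=cv2.connectedComponentsWithStats(tt)
    for i in range(1,k):
        if s[i,4]>30: print(n,"mid",ct[i].round(1),s[i,4],np.nanmedian(P[l==i],0).round(4),np.median(p[l==i],0))
E
```

```text
top mark [289.2 147.2] 315 [[ 0.6395 -0.0769  0.015 ]] [ 0.6396 -0.0764  0.0161]
top mark [263.4 150.7] 315 [[ 0.6296 -0.0075  0.015 ]] [ 0.6293 -0.0064  0.0164]
top mark [237.7 154.3] 314 [[0.6193 0.0616 0.015 ]] [0.6195 0.0608 0.0162]
top mark [211.8 157.6] 314 [[0.6099 0.1309 0.015 ]] [0.6096 0.1306 0.0158]
top top [76.2 99.8] 90 [0.7542 0.4908 0.072 ] [0.7623 0.4975 0.0725] [46. 43. 39.]
top top [420.1  96.5] 47 [ 0.7687 -0.4239  0.072 ] [ 0.7686 -0.4234  0.0654] [72. 73. 66.]
top top [ 91.6 113.4] 95 [0.7161 0.4461 0.072 ] [0.711  0.4394 0.0717] [41. 39. 35.]
top top [118.1 200.3] 148 [0.4862 0.3631 0.072 ] [0.4865 0.3628 0.072 ] [115. 114. 108.]
top top [331.9 214.6] 160 [ 0.4526 -0.1802  0.072 ] [ 0.4517 -0.1803  0.0728] [113.  86.  33.]
top top [401.7 215.8] 156 [ 0.45   -0.3602  0.072 ] [ 0.4495 -0.36    0.0728] [78.5 43.  12. ]
top top [211.5 216.4] 159 [0.4466 0.1237 0.072 ] [0.4472 0.1243 0.0726] [43. 28. 19.]
top top [235.6 247.1] 160 [0.3701 0.0622 0.072 ] [0.3703 0.0614 0.0728] [104.  13.   9.]
top top [196.5 249.1] 164 [0.3645 0.1598 0.072 ] [0.3647 0.16   0.0724] [10
[... 2036 characters left out ...]
.385  0.0673 0.0297] [86.  3.  2.]
scene mid [185.4 166.4] 186 [ 0.4666 -0.1687  0.0297] [89.  94.  94.5]
scene mid [317. 169.] 183 [0.3794 0.1631 0.03  ] [81.  3.  2.]
scene mid [243.  175.6] 213 [ 0.4512 -0.0193  0.0243] [120.  85.  69.]
scene mid [298.  187.1] 193 [0.4616 0.128  0.0296] [84. 88. 89.]
scene mid [173.9 221.1] 191 [ 0.6533 -0.1254  0.0306] [135. 135. 133.]
scene mid [393.  217.5] 209 [0.5014 0.364  0.0286] [84. 89. 89.]
scene mid [ 33.  233.8] 183 [ 0.7872 -0.4136  0.0353] [80. 82. 76.]
scene mid [311.8 235.4] 182 [0.6069 0.1881 0.0312] [4. 4. 4.]
scene mid [449.6 300.6] 337 [0.7039 0.4899 0.0352] [65. 63. 58.]
scene mid [444.  323.7] 532 [0.7667 0.4675 0.0325] [69. 67. 61.]
```

Call:
carry_out(targets=[{"hand": 0.065, "spin": 1.29}, {"spin": 1.29}, {"spin": 1.29}, {"spin": 1.29}, {"spin": 1.29}, {"spin": 1.29}, {"spin": 1.29}, {"spin": 1.29}, {"dx": -0.0215, "dy": 0.036}, {"dx": -0.0215, "dy": 0.036}, {"dx": -0.0215, "dy": 0.036}, {"dx": -0.0215, "dy": 0.036}, {"dx": -0.0215, "dy": 0.036}, {"dx": -0.0215, "dy": 0.036}, {"dx": -0.0215, "dy": 0.036}, {"dx": -0.0215, "dy": 0.036}, {"dz": 0.01}, {"dz": 0.0}], squeeze=40)

```text
invalid input at $.targets[0]: expected keys hand, dx, dy, dz, spin
```

Call:
carry_out(targets=[{"hand": 0.065, "dx": 0, "dy": 0, "dz": 0, "spin": 1.29}, {"hand": 0.065, "dx": 0, "dy": 0, "dz": 0, "spin": 1.29}, {"hand": 0.065, "dx": 0, "dy": 0, "dz": 0, "spin": 1.29}, {"hand": 0.065, "dx": 0, "dy": 0, "dz": 0, "spin": 1.29}, {"hand": 0.065, "dx": 0, "dy": 0, "dz": 0, "spin": 1.29}, {"hand": 0.065, "dx": 0, "dy": 0, "dz": 0, "spin": 1.29}, {"hand": 0.065, "dx": 0, "dy": 0, "dz": 0, "spin": 1.29}, {"hand": 0.065, "dx": 0, "dy": 0, "dz": 0, "spin": 1.29}, {"hand": 0.065, "dx": -0.0215, "dy": 0.036, "dz": 0, "spin": 0}, {"hand": 0.065, "dx": -0.0215, "dy": 0.036, "dz": 0, "spin": 0}, {"hand": 0.065, "dx": -0.0215, "dy": 0.036, "dz": 0, "spin": 0}, {"hand": 0.065, "dx": -0.0215, "dy": 0.036, "dz": 0, "spin": 0}, {"hand": 0.065, "dx": -0.0215, "dy": 0.036, "dz": 0, "spin": 0}, {"hand": 0.065, "dx": -0.0215, "dy": 0.036, "dz": 0, "spin": 0}, {"hand": 0.065, "dx": -0.0215, "dy": 0.036, "dz": 0, "spin": 0}, {"hand": 0.065, "dx": -0.0215, "dy": 0.036, "dz": 0, "spin": 0}, {"hand": 0.065, "dx": 0, "dy": 0, "dz": 0, "spin": 0}, {"hand": 0.065, "dx": 0, "dy": 0, "dz": 0, "spin": 0}], squeeze=40)

```text
time: 1.9
position: [0.489, 0.363, 0.2304]
orientation: [-179.9, 0.0, 98.0]
wrist_force: [-0.0, -0.6, -0.1]
finger_gap: 0.0647
```

```bash
cat > look.py <<'E'
import sys,cv2,numpy as np,pickle
from workcell import monitor, optics
from scipy.spatial.transform import Rotation as Ro
from h import *
def look(name):
    s=monitor.state(); p,d=optics.camera("wrist"); c=optics.calibration("wrist")
    W=np.eye(4); W[:3,:3]=Ro.from_euler("xyz",s["orientation"],degrees=True).as_matrix(); W[:3,3]=s["position"]
    cfw=np.linalg.inv(W@c["tool_from_camera"]); P=cloud(d,c,cfw)
    cv2.imwrite(f"pics/{name}.png",p[:,:,::-1]); pickle.dump((p,d,c,cfw,s),open(name+".pkl","wb"))
    print("t",s["time"],"tcp",s["position"].round(4),s["orientation"].round(2),"gap",round(s["finger_gap"],4))
    hsv=cv2.cvtColor(p,cv2.COLOR_RGB2HSV)
    def comp(m,lab,z,mn):
        k,l,st,ct=cv2.connectedComponentsWithStats(m.astype(np.uint8))
        for i in range(1,k):
            if st[i,4]>mn:
                x,y,w,h=st[i,:4]; edge="EDGE" if x==0 or y==0 or x+w==512 or y+h==384 else ""
                cn,_=cv2.findContours((l==i).astype(np.uint8),cv2.RETR_EXTERNAL,cv2.CHAIN_APPROX_NONE)
                q=ray_z(max(cn,key=len)[:,0].astype(float),c,z,cfw)[:,:2].astype(np.float32)
                (ex,ey),r=cv2.minEnclosingCircle(q)
                a=ray_z(ct[i],c,z,cfw)[0]
                print(lab,"px",ct[i].round(),"n",st[i,4],"centroid",a[:2].round(4),"circ",round(ex,4),round(ey,4),"D",round(2*r,4),"medz",np.nanmedian(P[l==i][:,2]).round(4),"rgb",np.median(p[l==i],0),edge)
    z=P[...,2]
    near=np.nan_to_num(np.linalg.norm(P[...,:2]-s["position"][:2],axis=-1),nan=9)<.25
    for zz in ((.072,) ):
        comp(near&(z>zz-.005)&(z<zz+.006),"jartop",zz,150)
    comp(near&(z>.081)&(z<.093),"placedtop",.087,150)
    comp((hsv[...,0]>45)&(hsv[...,0]<85)&(hsv[...,1]>130)&(hsv[...,2]>30),"mark",.015,150)
if __name__=="__main__": look(sys.argv[1])
E
python3 look.py w1
```

```text
t 1.9 tcp [0.489  0.363  0.2304] [-1.799e+02  2.000e-02  9.799e+01] gap 0.0647
jartop px [498. 101.] n 516 centroid [0.7011 0.4645] circ 0.7126 0.4645 D 0.0683 medz 0.0725 rgb [58. 55. 51.] EDGE
jartop px [260. 167.] n 1003 centroid [0.4858 0.368 ] circ 0.4858 0.3678 D 0.036 medz 0.0727 rgb [182. 171. 144.] 
jartop px [203. 346.] n 429 centroid [0.4464 0.1326] circ 0.4464 0.1321 D 0.0359 medz 0.0727 rgb [42. 18.  8.] 
placedtop px [506. 104.] n 384 centroid [0.6981 0.4619] circ 0.7036 0.463 D 0.054 medz 0.0851 rgb [90.  86.5 80.5] EDGE
mark px [323. 327.] n 954 centroid [0.6083 0.1334] circ 0.6099 0.1334 D 0.0588 medz 0.016 rgb [  5. 110.  42.] 
mark px [323. 356.] n 202 centroid [0.6194 0.0799] circ 0.617 0.0779 D 0.0364 medz 0.0159 rgb [  5. 108.  41.]
```

View pics/w1.png

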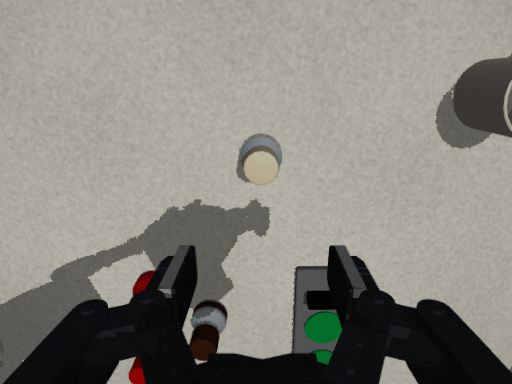

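The ivory stopper is at pixel (260,167), at (0.486, 0.368), with a diameter of 36.0 mm and a height of 72.7 mm, which all fits. I'll descend and grip.

Call:
carry_out(targets=[{"hand": 0.065, "dx": 0.0054, "dy": -0.0025, "dz": 0.02, "spin": 0}, {"hand": 0.065, "dx": 0, "dy": 0, "dz": 0.04, "spin": 0}, {"hand": 0.065, "dx": 0, "dy": 0, "dz": 0.04, "spin": 0}, {"hand": 0.065, "dx": 0, "dy": 0, "dz": 0.04, "spin": 0}, {"hand": 0.065, "dx": 0, "dy": 0, "dz": 0.03, "spin": 0}, {"hand": 0.065, "dx": 0, "dy": 0, "dz": 0.02, "spin": 0}, {"hand": 0.065, "dx": 0, "dy": 0, "dz": 0, "spin": 0}, {"hand": 0.025, "dx": 0, "dy": 0, "dz": 0, "spin": 0}, {"hand": 0.025, "dx": 0, "dy": 0, "dz": 0, "spin": 0}, {"hand": 0.025, "dx": 0, "dy": 0, "dz": 0, "spin": 0}, {"hand": 0.025, "dx": 0, "dy": 0, "dz": 0, "spin": 0}, {"hand": 0.025, "dx": 0, "dy": 0, "dz": 0, "spin": 0}, {"hand": 0.025, "dx": 0, "dy": 0, "dz": 0, "spin": 0}, {"hand": 0.025, "dx": 0, "dy": 0, "dz": 0, "spin": 0}], squeeze=40)

```text
time: 3.35
position: [0.4862, 0.3695, 0.0433]
orientation: [179.8, -0.1, 98.1]
wrist_force: [-1.4, 1.1, 5.7]
finger_gap: 0.0348
```

Call:
carry_out(targets=[{"hand": 0.025, "dx": 0, "dy": 0, "dz": -0.02, "spin": 0}, {"hand": 0.025, "dx": 0, "dy": 0, "dz": -0.03, "spin": 0}, {"hand": 0.025, "dx": 0, "dy": 0, "dz": -0.04, "spin": 0}, {"hand": 0.025, "dx": 0, "dy": 0, "dz": -0.03, "spin": 0}, {"hand": 0.025, "dx": -0.015, "dy": 0.003, "dz": 0, "spin": 0}, {"hand": 0.025, "dx": -0.033, "dy": 0.0065, "dz": 0, "spin": 0}, {"hand": 0.025, "dx": -0.036, "dy": 0.007, "dz": 0, "spin": 0}, {"hand": 0.025, "dx": -0.036, "dy": 0.007, "dz": 0, "spin": 0}, {"hand": 0.025, "dx": -0.036, "dy": 0.007, "dz": 0, "spin": 0}, {"hand": 0.025, "dx": -0.036, "dy": 0.007, "dz": 0, "spin": 0}, {"hand": 0.025, "dx": -0.036, "dy": 0.007, "dz": 0, "spin": 0}, {"hand": 0.025, "dx": -0.036, "dy": 0.007, "dz": 0, "spin": 0}, {"hand": 0.025, "dx": -0.036, "dy": 0.007, "dz": 0, "spin": 0}, {"hand": 0.025, "dx": -0.036, "dy": 0.007, "dz": 0, "spin": 0}, {"hand": 0.025, "dx": -0.036, "dy": 0.007, "dz": 0, "spin": 0}, {"hand": 0.025, "dx": -0.036, "dy": 0.007, "dz": 0, "spin": 0}, {"hand": 0.025, "dx": -0.033, "dy": 0.0065, "dz": 0, "spin": 0}, {"hand": 0.025, "dx": -0.0218, "dy": 0.0037, "dz": 0, "spin": 0}, {"hand": 0.025, "dx": 0, "dy": 0, "dz": 0, "spin": 0}, {"hand": 0.025, "dx": 0, "dy": 0, "dz": 0, "spin": 0}])

```text
time: 5.35
position: [0.639, -0.0768, 0.1607]
orientation: [-179.9, -0.1, 98.0]
wrist_force: [-0.2, 0.3, -1.2]
finger_gap: 0.0347
```

```bash
python3 look.py w2
```

```text
t 5.35 tcp [ 0.639  -0.0768  0.1607] [-1.7993e+02 -6.0000e-02  9.8050e+01] gap 0.0347
jartop px [ 40. 273.] n 1140 centroid [ 0.4544 -0.1759] circ 0.4547 -0.1768 D 0.0406 medz 0.0728 rgb [108.  78.  30.] 
mark px [263.  20.] n 2648 centroid [0.6198 0.056 ] circ 0.6189 0.0632 D 0.0559 medz 0.0161 rgb [ 48. 154.  80.] EDGE
mark px [263.  97.] n 3245 centroid [ 0.6288 -0.0054] circ 0.6289 -0.0061 D 0.0563 medz 0.0161 rgb [ 31. 142.  66.] 
mark px [263. 171.] n 2350 centroid [ 0.6384 -0.0718] circ 0.6388 -0.0753 D 0.056 medz 0.016 rgb [ 13. 131.  54.]
```

View pics/w2.png

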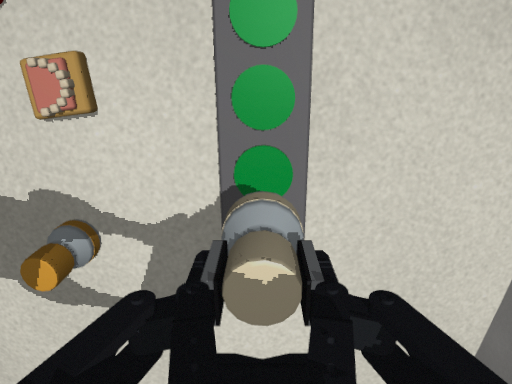

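The held ivory jar hangs straight at pixel (263,260). The white-end mark is at (263,171), partly hidden, and its neighbour is at (263,97). I'll measure where the jar sits in the grip.

```bash
cat > held.py <<'E'
import sys,pickle,numpy as np,cv2
from h import *
def held(n,show=True):
    p,d,c,cfw,s=pickle.load(open(n+".pkl","rb")); P=cloud(d,c,cfw)
    t=s["position"]; Q=P-t; r=np.hypot(Q[...,0],Q[...,1])
    from scipy.optimize import least_squares
    def fit(m,R):
        q=Q[m][:,:2]
        f=least_squares(lambda x:np.hypot(q[:,0]-x[0],q[:,1]-x[1])-R,[0,0],loss="soft_l1",f_scale=.001)
        return f.x.round(4),len(q),np.abs(f.fun).mean().round(4)
    near=(r<.03)
    top=near&(Q[...,2]>.02)&(Q[...,2]<.04)&(r<.012)
    print("top z rel",np.nanmedian(Q[top][:,2]))
    tr=(Q[...,1]>0)  # camera side
    a=np.degrees(np.arctan2(Q[...,1],Q[...,0]))
    print("base cyl",fit(near&tr&(Q[...,2]>-.042)&(Q[...,2]<-.024),.024))
    print("stopper side",fit(near&tr&(Q[...,2]>.003)&(Q[...,2]<.024)&(abs(Q[...,0])<.012),.018))
held(sys.argv[1])
E
python3 held.py w2
```

```text
top z rel 0.0298091607625586
base cyl (array([-0.0003, -0.0028]), 641, np.float64(0.0002))
stopper side (array([-0.0004, -0.0034]), 1082, np.float64(0.0002))
```

Call:
carry_out(targets=[{"hand": 0.025, "dx": 0.004, "dy": 0.0006, "dz": 0.02, "spin": 0}, {"hand": 0.025, "dx": 0, "dy": 0, "dz": 0.03, "spin": 0}, {"hand": 0.025, "dx": 0, "dy": 0, "dz": 0.025, "spin": 0}, {"hand": 0.025, "dx": 0, "dy": 0, "dz": 0.015, "spin": 0}, {"hand": 0.025, "dx": 0, "dy": 0, "dz": 0.008, "spin": 0}, {"hand": 0.025, "dx": 0, "dy": 0, "dz": 0.004, "spin": 0}, {"hand": 0.025, "dx": 0, "dy": 0, "dz": 0, "spin": 0}, {"hand": 0.025, "dx": 0, "dy": 0, "dz": 0, "spin": 0}])

```text
time: 6.2
position: [0.6401, -0.0726, 0.0603]
orientation: [179.9, 0.0, 98.1]
wrist_force: [-0.0, 0.0, -1.5]
finger_gap: 0.035
```

```bash
python3 - <<'E'
from workcell import monitor
s=monitor.state();print(s["position"],s["wrist_force"])
E
```

```text
[ 0.64012653 -0.07264958  0.0603468 ] [-0.03100517  0.03109699 -1.53698545]
```

Call:
carry_out(targets=[{"hand": 0.025, "dx": 0, "dy": 0, "dz": 0.002, "spin": 0}, {"hand": 0.025, "dx": 0, "dy": 0, "dz": 0, "spin": 0}, {"hand": 0.025, "dx": 0, "dy": 0, "dz": 0, "spin": 0}])

```text
time: 6.5
position: [0.6403, -0.073, 0.0583]
orientation: [179.9, 0.0, 98.1]
wrist_force: [1.1, 1.0, 3.8]
finger_gap: 0.0352
```

Call:
carry_out(targets=[{"hand": 0.065, "dx": 0, "dy": 0, "dz": 0, "spin": 0}, {"hand": 0.065, "dx": 0, "dy": 0, "dz": 0, "spin": 0}, {"hand": 0.065, "dx": 0, "dy": 0, "dz": 0, "spin": 0}, {"hand": 0.065, "dx": 0, "dy": 0, "dz": 0, "spin": 0}, {"hand": 0.065, "dx": 0, "dy": 0, "dz": -0.02, "spin": 0}, {"hand": 0.065, "dx": 0, "dy": 0, "dz": -0.04, "spin": 0}, {"hand": 0.065, "dx": 0, "dy": 0, "dz": -0.04, "spin": 0}, {"hand": 0.065, "dx": 0, "dy": 0, "dz": -0.04, "spin": 0}, {"hand": 0.065, "dx": 0, "dy": 0, "dz": -0.03, "spin": 0}, {"hand": 0.065, "dx": 0, "dy": 0, "dz": 0, "spin": 0}])

```text
time: 7.5
position: [0.6416, -0.0733, 0.2329]
orientation: [179.5, 0.2, 98.1]
wrist_force: [-0.2, -0.8, -0.7]
finger_gap: 0.065
```

```bash
python3 look.py w3
```

```text
t 7.5 tcp [ 0.6416 -0.0733  0.2329] [179.48   0.2   98.1 ] gap 0.065
jartop px [ 77. 239.] n 786 centroid [ 0.4538 -0.1766] circ 0.4547 -0.1776 D 0.0396 medz 0.0728 rgb [177. 128.  47.] 
placedtop px [259. 176.] n 1067 centroid [ 0.6399 -0.0745] circ 0.6399 -0.0748 D 0.0361 medz 0.0877 rgb [191. 180. 151.] 
mark px [258.  27.] n 2433 centroid [0.6188 0.0636] circ 0.6188 0.0632 D 0.0561 medz 0.016 rgb [ 43. 142.  72.] EDGE
mark px [258.  97.] n 2082 centroid [ 0.6286 -0.0056] circ 0.6286 -0.0063 D 0.0561 medz 0.0161 rgb [ 28. 131.  61.] 
mark px [253. 146.] n 292 centroid [ 0.6312 -0.0602] circ 0.6387 -0.0752 D 0.0558 medz 0.0159 rgb [ 17. 122.  52.]
```

View pics/w3.png

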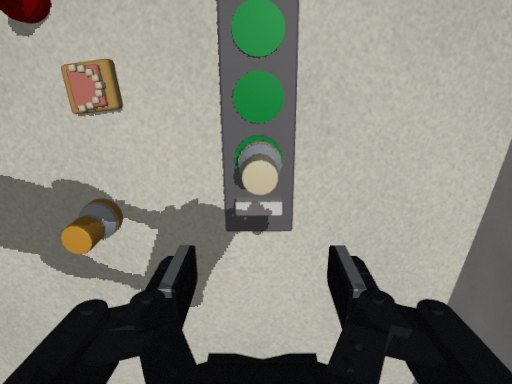

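Call:
carry_out(targets=[{"hand": 0.065, "dx": -0.0127, "dy": -0.0333, "dz": 0, "spin": 0}, {"hand": 0.065, "dx": -0.0127, "dy": -0.0333, "dz": 0, "spin": 0}, {"hand": 0.065, "dx": -0.0127, "dy": -0.0333, "dz": 0, "spin": 0}, {"hand": 0.065, "dx": -0.0127, "dy": -0.0333, "dz": 0, "spin": 0}, {"hand": 0.065, "dx": -0.0127, "dy": -0.0333, "dz": 0, "spin": 0}, {"hand": 0.065, "dx": -0.0127, "dy": -0.0333, "dz": 0, "spin": 0}, {"hand": 0.065, "dx": 0, "dy": 0, "dz": 0.02, "spin": 0}, {"hand": 0.065, "dx": 0, "dy": 0, "dz": 0, "spin": 0}, {"hand": 0.065, "dx": 0, "dy": 0, "dz": 0, "spin": 0}])

```text
time: 8.45
position: [0.4522, -0.1761, 0.2065]
orientation: [-179.9, -0.1, 98.1]
wrist_force: [0.0, 0.2, -0.3]
finger_gap: 0.065
```

```bash
python3 look.py w4
```

```text
t 8.45 tcp [ 0.4522 -0.1761  0.2065] [-1.799e+02 -1.000e-01  9.809e+01] gap 0.065
jartop px [477.  99.] n 322 centroid [ 0.6263 -0.077 ] circ 0.6361 -0.0761 D 0.0359 medz 0.0722 rgb [63. 59. 49.] 
jartop px [262. 180.] n 1127 centroid [ 0.4517 -0.1769] circ 0.4517 -0.1772 D 0.0361 medz 0.0728 rgb [176. 128.  48.] 
jartop px [238. 334.] n 680 centroid [ 0.4498 -0.3577] circ 0.449 -0.3583 D 0.0396 medz 0.0726 rgb [118.  63.  17.] 
placedtop px [497. 102.] n 1188 centroid [ 0.6343 -0.0772] circ 0.6368 -0.0775 D 0.0384 medz 0.0876 rgb [179. 168. 141.] EDGE
mark px [465.  25.] n 2467 centroid [ 0.6288 -0.0071] circ 0.6289 -0.0058 D 0.0574 medz 0.016 rgb [ 21. 118.  52.] EDGE
mark px [441.  92.] n 494 centroid [ 0.6233 -0.0737] circ 0.6383 -0.0753 D 0.0567 medz 0.016 rgb [14.  82.  35.5]
```

View pics/w4.png

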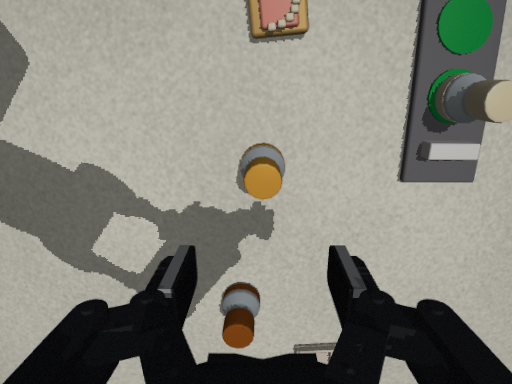

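The sand jar is at pixel (262,180), at (0.4517, -0.1769), D = 36 mm. Next I'll grip and lift it.

Call:
carry_out(targets=[{"hand": 0.065, "dx": -0.0024, "dy": -0.0008, "dz": 0.02, "spin": 0}, {"hand": 0.065, "dx": 0, "dy": 0, "dz": 0.04, "spin": 0}, {"hand": 0.065, "dx": 0, "dy": 0, "dz": 0.04, "spin": 0}, {"hand": 0.065, "dx": 0, "dy": 0, "dz": 0.04, "spin": 0}, {"hand": 0.065, "dx": 0, "dy": 0, "dz": 0.024, "spin": 0}, {"hand": 0.065, "dx": 0, "dy": 0, "dz": 0, "spin": 0}, {"hand": 0.065, "dx": 0, "dy": 0, "dz": 0, "spin": 0}, {"hand": 0.025, "dx": 0, "dy": 0, "dz": 0, "spin": 0}, {"hand": 0.025, "dx": 0, "dy": 0, "dz": 0, "spin": 0}, {"hand": 0.025, "dx": 0, "dy": 0, "dz": 0, "spin": 0}, {"hand": 0.025, "dx": 0, "dy": 0, "dz": 0, "spin": 0}, {"hand": 0.025, "dx": 0, "dy": 0, "dz": 0, "spin": 0}, {"hand": 0.025, "dx": 0, "dy": 0, "dz": 0, "spin": 0}, {"hand": 0.025, "dx": 0, "dy": 0, "dz": -0.02, "spin": 0}, {"hand": 0.025, "dx": 0, "dy": 0, "dz": -0.03, "spin": 0}, {"hand": 0.025, "dx": 0, "dy": 0, "dz": -0.04, "spin": 0}, {"hand": 0.025, "dx": 0, "dy": 0, "dz": -0.03, "spin": 0}, {"hand": 0.025, "dx": 0, "dy": 0, "dz": 0, "spin": 0}])

```text
time: 10.3
position: [0.4543, -0.1802, 0.1684]
orientation: [179.5, 0.4, 98.1]
wrist_force: [1.2, -0.4, -1.1]
finger_gap: 0.0346
```

Call:
carry_out(targets=[{"hand": 0.025, "dx": 0.0094, "dy": 0.0124, "dz": 0, "spin": 0}, {"hand": 0.025, "dx": 0.0187, "dy": 0.0247, "dz": 0, "spin": 0}, {"hand": 0.025, "dx": 0.0187, "dy": 0.0247, "dz": 0, "spin": 0}, {"hand": 0.025, "dx": 0.0187, "dy": 0.0247, "dz": 0, "spin": 0}, {"hand": 0.025, "dx": 0.0187, "dy": 0.0247, "dz": 0, "spin": 0}, {"hand": 0.025, "dx": 0.0187, "dy": 0.0247, "dz": 0, "spin": 0}, {"hand": 0.025, "dx": 0.0187, "dy": 0.0247, "dz": 0, "spin": 0}, {"hand": 0.025, "dx": 0.0187, "dy": 0.0247, "dz": 0, "spin": 0}, {"hand": 0.025, "dx": 0.0094, "dy": 0.0124, "dz": 0, "spin": 0}, {"hand": 0.025, "dx": 0, "dy": 0, "dz": 0, "spin": 0}, {"hand": 0.025, "dx": 0, "dy": 0, "dz": 0, "spin": 0}, {"hand": 0.025, "dx": 0, "dy": 0, "dz": 0, "spin": 0}])

```text
time: 11.5
position: [0.6259, -0.0036, 0.1631]
orientation: [-180.0, -0.0, 98.1]
wrist_force: [0.4, -0.5, -0.9]
finger_gap: 0.035
```

```bash
python3 look.py w5; python3 held.py w5
```

```text
t 11.5 tcp [ 0.6259 -0.0036  0.1631] [-179.95   -0.     98.05] gap 0.035
jartop px [33.  4.] n 293 centroid [0.45   0.1116] circ 0.4493 0.1141 D 0.0267 medz 0.0723 rgb [44. 20.  9.] EDGE
mark px [266.  23.] n 2944 centroid [0.6096 0.1277] circ 0.6089 0.1325 D 0.0559 medz 0.0161 rgb [ 49. 156.  81.] EDGE
mark px [266. 102.] n 3155 centroid [0.6188 0.0639] circ 0.6189 0.0632 D 0.0563 medz 0.0161 rgb [ 30. 142.  66.] 
mark px [266. 170.] n 1824 centroid [0.6284 0.0016] circ 0.6288 -0.0058 D 0.056 medz 0.0159 rgb [ 13. 132.  55.] 
top z rel 0.02795713800435501
base cyl (array([-0.0012,  0.0013]), 667, np.float64(0.0002))
stopper side (array([-0.0011,  0.0007]), 1032, np.float64(0.0002))
```

View pics/w5.png

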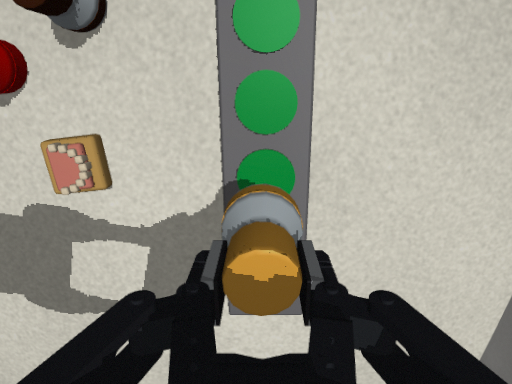

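Call:
carry_out(targets=[{"hand": 0.025, "dx": -0.0045, "dy": 0.0029, "dz": 0.02, "spin": 0}, {"hand": 0.025, "dx": 0, "dy": 0, "dz": 0.03, "spin": 0}, {"hand": 0.025, "dx": 0, "dy": 0, "dz": 0.025, "spin": 0}, {"hand": 0.025, "dx": 0, "dy": 0, "dz": 0.015, "spin": 0}, {"hand": 0.025, "dx": 0, "dy": 0, "dz": 0.008, "spin": 0}, {"hand": 0.025, "dx": 0, "dy": 0, "dz": 0.005, "spin": 0}, {"hand": 0.025, "dx": 0, "dy": 0, "dz": 0.002, "spin": 0}, {"hand": 0.025, "dx": 0, "dy": 0, "dz": 0, "spin": 0}, {"hand": 0.025, "dx": 0, "dy": 0, "dz": 0, "spin": 0}])

```text
time: 12.45
position: [0.6302, -0.0073, 0.0601]
orientation: [179.9, 0.0, 98.1]
wrist_force: [-4.2, -0.8, 5.4]
finger_gap: 0.0347
```

Call:
carry_out(targets=[{"hand": 0.065, "dx": 0, "dy": 0, "dz": 0, "spin": 0}, {"hand": 0.065, "dx": 0, "dy": 0, "dz": 0, "spin": 0}, {"hand": 0.065, "dx": 0, "dy": 0, "dz": 0, "spin": 0}, {"hand": 0.065, "dx": 0, "dy": 0, "dz": 0, "spin": 0}, {"hand": 0.065, "dx": 0, "dy": 0, "dz": -0.02, "spin": 0}, {"hand": 0.065, "dx": 0, "dy": 0, "dz": -0.04, "spin": 0}, {"hand": 0.065, "dx": 0, "dy": 0, "dz": -0.04, "spin": 0}, {"hand": 0.065, "dx": 0, "dy": 0, "dz": -0.04, "spin": 0}, {"hand": 0.065, "dx": 0, "dy": 0, "dz": -0.01, "spin": 0}, {"hand": 0.065, "dx": 0, "dy": 0, "dz": 0, "spin": 0}, {"hand": 0.065, "dx": 0, "dy": 0, "dz": 0, "spin": 0}])

```text
time: 13.55
position: [0.6295, -0.0068, 0.2067]
orientation: [-179.9, -0.0, 98.1]
wrist_force: [0.1, -0.5, 0.1]
finger_gap: 0.065
```

```bash
python3 look.py w6
```

```text
t 13.55 tcp [ 0.6295 -0.0068  0.2067] [-1.7987e+02 -4.0000e-02  9.8090e+01] gap 0.065
jartop px [64.  6.] n 513 centroid [0.4495 0.115 ] circ 0.4489 0.1182 D 0.0352 medz 0.0727 rgb [44. 21.  9.] EDGE
jartop px [263. 234.] n 167 centroid [ 0.6379 -0.0619] circ 0.6396 -0.07 D 0.0341 medz 0.0729 rgb [80. 75. 63.] 
placedtop px [263. 182.] n 1268 centroid [ 0.6289 -0.0047] circ 0.629 -0.0049 D 0.0364 medz 0.0878 rgb [187. 136.  51.] 
placedtop px [264. 253.] n 1049 centroid [ 0.6398 -0.0739] circ 0.6397 -0.0741 D 0.0383 medz 0.0878 rgb [111. 104.  87.] 
mark px [262.  24.] n 2568 centroid [0.6093 0.1306] circ 0.609 0.1325 D 0.0562 medz 0.0161 rgb [ 45. 147.  75.] EDGE
mark px [263.  96.] n 2413 centroid [0.6189 0.0638] circ 0.6192 0.063 D 0.0562 medz 0.0161 rgb [ 29. 136.  63.] 
mark px [261. 148.] n 326 centroid [0.625  0.0098] circ 0.6288 -0.0053 D 0.0559 medz 0.0159 rgb [ 19. 124.  54.] 
mark px [259. 210.] n 300 centroid [ 0.6323 -0.0613] circ 0.6386 -0.0745 D 0.0557 medz 0.0159 rgb [  9. 110.  47.]
```

View pics/w6.png

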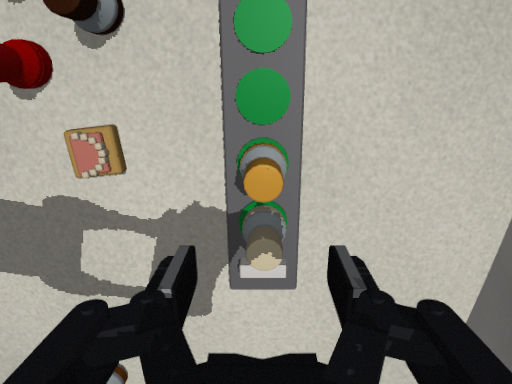

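Ivory and sand stand within about 1.3 mm of their marks, at pixels (264,253) and (263,182). Tan is next.

Call:
carry_out(targets=[{"hand": 0.065, "dx": -0.0323, "dy": -0.0228, "dz": 0, "spin": 0}, {"hand": 0.065, "dx": -0.0323, "dy": -0.0228, "dz": 0, "spin": 0}, {"hand": 0.065, "dx": -0.0323, "dy": -0.0228, "dz": 0, "spin": 0}, {"hand": 0.065, "dx": -0.0323, "dy": -0.0228, "dz": 0, "spin": 0}, {"hand": 0.065, "dx": -0.0323, "dy": -0.0228, "dz": 0, "spin": 0}, {"hand": 0.065, "dx": -0.0323, "dy": -0.0228, "dz": 0, "spin": 0}, {"hand": 0.065, "dx": -0.0323, "dy": -0.0228, "dz": 0, "spin": 0}, {"hand": 0.065, "dx": -0.0323, "dy": -0.0228, "dz": 0, "spin": 0}, {"hand": 0.065, "dx": -0.0323, "dy": -0.0228, "dz": 0, "spin": 0}, {"hand": 0.065, "dx": -0.0323, "dy": -0.0228, "dz": 0, "spin": 0}, {"hand": 0.065, "dx": 0, "dy": 0, "dz": 0, "spin": 0}, {"hand": 0.065, "dx": 0, "dy": 0, "dz": 0, "spin": 0}, {"hand": 0.065, "dx": 0, "dy": 0, "dz": 0, "spin": 0}])

```text
time: 14.9
position: [0.45, -0.3577, 0.2071]
orientation: [-179.9, -0.1, 98.1]
wrist_force: [-0.0, 0.0, -0.0]
finger_gap: 0.0649
```

```bash
python3 look.py w7
```

```text
t 14.9 tcp [ 0.45   -0.3577  0.2071] [-1.7994e+02 -1.3000e-01  9.8130e+01] gap 0.0649
jartop px [262. 180.] n 1120 centroid [ 0.4495 -0.3589] circ 0.4493 -0.3592 D 0.0362 medz 0.0727 rgb [122.  66.  20.]
```

View pics/w7.png

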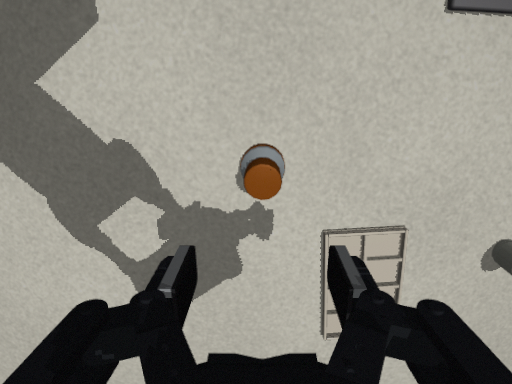

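Tan is at pixel (262,180), at (0.4494, -0.359).

Call:
carry_out(targets=[{"hand": 0.065, "dx": -0.0021, "dy": -0.0009, "dz": 0.02, "spin": 0}, {"hand": 0.065, "dx": 0, "dy": 0, "dz": 0.04, "spin": 0}, {"hand": 0.065, "dx": 0, "dy": 0, "dz": 0.04, "spin": 0}, {"hand": 0.065, "dx": 0, "dy": 0, "dz": 0.04, "spin": 0}, {"hand": 0.065, "dx": 0, "dy": 0, "dz": 0.025, "spin": 0}, {"hand": 0.065, "dx": 0, "dy": 0, "dz": 0, "spin": 0}, {"hand": 0.065, "dx": 0, "dy": 0, "dz": 0, "spin": 0}, {"hand": 0.025, "dx": 0, "dy": 0, "dz": 0, "spin": 0}, {"hand": 0.025, "dx": 0, "dy": 0, "dz": 0, "spin": 0}, {"hand": 0.025, "dx": 0, "dy": 0, "dz": 0, "spin": 0}, {"hand": 0.025, "dx": 0, "dy": 0, "dz": 0, "spin": 0}, {"hand": 0.025, "dx": 0, "dy": 0, "dz": 0, "spin": 0}, {"hand": 0.025, "dx": 0, "dy": 0, "dz": 0, "spin": 0}, {"hand": 0.025, "dx": 0, "dy": 0, "dz": -0.02, "spin": 0}, {"hand": 0.025, "dx": 0, "dy": 0, "dz": -0.03, "spin": 0}, {"hand": 0.025, "dx": 0, "dy": 0, "dz": -0.04, "spin": 0}, {"hand": 0.025, "dx": 0, "dy": 0, "dz": -0.03, "spin": 0}, {"hand": 0.025, "dx": 0, "dy": 0, "dz": 0, "spin": 0}, {"hand": 0.025, "dx": 0, "dy": 0, "dz": 0, "spin": 0}])

```text
time: 16.85
position: [0.4494, -0.3611, 0.1641]
orientation: [179.9, 0.1, 98.1]
wrist_force: [-0.2, -0.2, -0.8]
finger_gap: 0.0348
```

Call:
carry_out(targets=[{"hand": 0.025, "dx": 0.0141, "dy": 0.0081, "dz": 0, "spin": 0}, {"hand": 0.025, "dx": 0.0283, "dy": 0.0163, "dz": 0, "spin": 0}, {"hand": 0.025, "dx": 0.0283, "dy": 0.0163, "dz": 0, "spin": 0}, {"hand": 0.025, "dx": 0.0283, "dy": 0.0163, "dz": 0, "spin": 0}, {"hand": 0.025, "dx": 0.0283, "dy": 0.0163, "dz": 0, "spin": 0}, {"hand": 0.025, "dx": 0.0283, "dy": 0.0163, "dz": 0, "spin": 0}, {"hand": 0.025, "dx": 0.0283, "dy": 0.0163, "dz": 0, "spin": 0}, {"hand": 0.025, "dx": 0.0283, "dy": 0.0163, "dz": 0, "spin": 0}, {"hand": 0.025, "dx": 0.0283, "dy": 0.0163, "dz": 0, "spin": 0}, {"hand": 0.025, "dx": 0.0283, "dy": 0.0163, "dz": 0, "spin": 0}, {"hand": 0.025, "dx": 0.0283, "dy": 0.0163, "dz": 0, "spin": 0}, {"hand": 0.025, "dx": 0.0283, "dy": 0.0163, "dz": 0, "spin": 0}, {"hand": 0.025, "dx": 0.0283, "dy": 0.0163, "dz": 0, "spin": 0}, {"hand": 0.025, "dx": 0.0283, "dy": 0.0163, "dz": 0, "spin": 0}, {"hand": 0.025, "dx": 0.0141, "dy": 0.0081, "dz": 0, "spin": 0}, {"hand": 0.025, "dx": 0, "dy": 0, "dz": 0, "spin": 0}, {"hand": 0.025, "dx": 0, "dy": 0, "dz": 0, "spin": 0}, {"hand": 0.025, "dx": 0, "dy": 0, "dz": 0, "spin": 0}])

```text
time: 18.65
position: [0.6188, 0.0622, 0.1629]
orientation: [-179.9, 0.0, 98.0]
wrist_force: [-0.2, 0.1, -0.6]
finger_gap: 0.0349
```

```bash
python3 look.py w8; python3 held.py w8
```

```text
t 18.65 tcp [0.6188 0.0622 0.1629] [-1.7994e+02  1.0000e-02  9.8030e+01] gap 0.0349
jartop px [42. 81.] n 1944 centroid [0.4481 0.1265] circ 0.448 0.1263 D 0.0391 medz 0.0729 rgb [52. 25. 12.] 
jartop px [264. 324.] n 310 centroid [ 0.638  -0.0624] circ 0.6392 -0.0714 D 0.0358 medz 0.0725 rgb [112. 105.  88.] 
placedtop px [265. 343.] n 975 centroid [ 0.6394 -0.0706] circ 0.6394 -0.0719 D 0.0387 medz 0.0877 rgb [211. 199. 167.] 
mark px [263.  97.] n 3184 centroid [0.6089 0.1332] circ 0.6089 0.1324 D 0.0562 medz 0.0161 rgb [ 33. 149.  70.] 
mark px [263. 168.] n 2009 centroid [0.6181 0.0694] circ 0.6189 0.0633 D 0.056 medz 0.016 rgb [ 15. 138.  58.] 
top z rel 0.02790268353211553
base cyl (array([-0.0008,  0.0014]), 682, np.float64(0.0002))
stopper side (array([-0.001 ,  0.0008]), 1038, np.float64(0.0002))
```

View pics/w8.png

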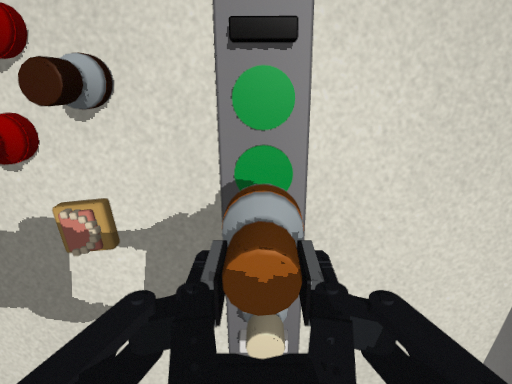

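Call:
carry_out(targets=[{"hand": 0.025, "dx": -0.0009, "dy": 0.0004, "dz": 0.02, "spin": 0}, {"hand": 0.025, "dx": 0, "dy": 0, "dz": 0.03, "spin": 0}, {"hand": 0.025, "dx": 0, "dy": 0, "dz": 0.025, "spin": 0}, {"hand": 0.025, "dx": 0, "dy": 0, "dz": 0.015, "spin": 0}, {"hand": 0.025, "dx": 0, "dy": 0, "dz": 0.008, "spin": 0}, {"hand": 0.025, "dx": 0, "dy": 0, "dz": 0.005, "spin": 0}, {"hand": 0.025, "dx": 0, "dy": 0, "dz": 0.0015, "spin": 0}, {"hand": 0.025, "dx": 0, "dy": 0, "dz": 0, "spin": 0}, {"hand": 0.025, "dx": 0, "dy": 0, "dz": 0, "spin": 0}])

```text
time: 19.6
position: [0.6201, 0.0619, 0.0602]
orientation: [179.9, 0.0, 98.1]
wrist_force: [-3.2, -1.9, 5.5]
finger_gap: 0.0351
```

Call:
carry_out(targets=[{"hand": 0.065, "dx": 0, "dy": 0, "dz": 0, "spin": 0}, {"hand": 0.065, "dx": 0, "dy": 0, "dz": 0, "spin": 0}, {"hand": 0.065, "dx": 0, "dy": 0, "dz": 0, "spin": 0}, {"hand": 0.065, "dx": 0, "dy": 0, "dz": 0, "spin": 0}, {"hand": 0.065, "dx": 0, "dy": 0, "dz": -0.02, "spin": 0}, {"hand": 0.065, "dx": 0, "dy": 0, "dz": -0.04, "spin": 0}, {"hand": 0.065, "dx": 0, "dy": 0, "dz": -0.04, "spin": 0}, {"hand": 0.065, "dx": 0, "dy": 0, "dz": -0.04, "spin": 0}, {"hand": 0.065, "dx": 0, "dy": 0, "dz": -0.01, "spin": 0}, {"hand": 0.065, "dx": 0, "dy": 0, "dz": 0, "spin": 0}, {"hand": 0.065, "dx": 0, "dy": 0, "dz": 0, "spin": 0}])

```text
time: 20.7
position: [0.6192, 0.0625, 0.2072]
orientation: [-179.9, -0.0, 98.1]
wrist_force: [-0.2, -0.3, -0.7]
finger_gap: 0.0651
```

```bash
python3 look.py w9
```

```text
t 20.7 tcp [0.6192 0.0625 0.2072] [-1.7987e+02 -3.0000e-02  9.8100e+01] gap 0.0651
jartop px [75. 81.] n 1416 centroid [0.4478 0.1264] circ 0.4481 0.1258 D 0.0386 medz 0.0729 rgb [50. 24. 12.] 
jartop px [  8. 142.] n 558 centroid [0.3805 0.0648] circ 0.3745 0.0647 D 0.036 medz 0.0725 rgb [160.    2.5   0. ] EDGE
jartop px [263. 233.] n 175 centroid [0.6271 0.0076] circ 0.6287 -0.0034 D 0.0363 medz 0.0726 rgb [80. 57. 21.] 
jartop px [264. 294.] n 205 centroid [ 0.638  -0.0623] circ 0.6395 -0.0711 D 0.0343 medz 0.0725 rgb [107. 100.  84.] 
placedtop px [263. 181.] n 1266 centroid [0.6192 0.0648] circ 0.6191 0.0646 D 0.0368 medz 0.0878 rgb [136.  74.  23.] 
placedtop px [263. 252.] n 1046 centroid [ 0.6287 -0.004 ] circ 0.6283 -0.0041 D 0.0387 medz 0.0877 rgb [111.  80.  30.] 
placedtop px [264. 312.] n 871 centroid [ 0.6398 -0.0733] circ 0.6398 -0.0734 D 0.0401 medz 0.0877 rgb [202. 190. 160.] 
mark px [263.  96.] n 2404 centroid [0.6088 0.1331] circ 0.6088 0.1326 D 0.0563 medz 0.0161 rgb [ 31. 142.  67.] 
mark px [260. 148.] n 325 centroid [0.614  0.0792] circ 0.6188 0.0636 D 0.0555 medz 0.0159 rgb [ 20. 130.  56.] 
mark px [262. 210.] n 288 centroid [0.6257 0.0086] circ 0.6288 -0.0055 D 0.0559 medz 0.016 rgb [ 11. 119.  50.]
```

Tan is placed about 1.6 mm off the mark centre. Brown is last.

Call:
carry_out(targets=[{"hand": 0.065, "dx": 0.0172, "dy": -0.0323, "dz": 0, "spin": 0}, {"hand": 0.065, "dx": 0.0172, "dy": -0.0323, "dz": 0, "spin": 0}, {"hand": 0.065, "dx": 0.0172, "dy": -0.0323, "dz": 0, "spin": 0}, {"hand": 0.065, "dx": 0.0172, "dy": -0.0323, "dz": 0, "spin": 0}, {"hand": 0.065, "dx": 0.0172, "dy": -0.0323, "dz": 0, "spin": 0}, {"hand": 0.065, "dx": 0, "dy": 0, "dz": 0, "spin": 0}, {"hand": 0.065, "dx": 0, "dy": 0, "dz": 0, "spin": 0}, {"hand": 0.065, "dx": 0, "dy": 0, "dz": 0, "spin": 0}])

```text
time: 21.55
position: [0.4486, 0.1246, 0.2082]
orientation: [-180.0, 0.0, 98.1]
wrist_force: [0.7, -0.6, -0.2]
finger_gap: 0.0651
```

```bash
python3 look.py w10
```

```text
t 21.55 tcp [0.4486 0.1246 0.2082] [-179.97    0.     98.08] gap 0.0651
jartop px [174. 125.] n 1329 centroid [0.3649 0.1624] circ 0.365 0.1619 D 0.0368 medz 0.073 rgb [175.   7.   3.] 
jartop px [260. 175.] n 1137 centroid [0.4457 0.1275] circ 0.4457 0.1272 D 0.0364 medz 0.0728 rgb [55. 29. 16.] 
jartop px [175. 225.] n 995 centroid [0.3705 0.0662] circ 0.3705 0.0657 D 0.038 medz 0.0728 rgb [98.  4.  2.] 
jartop px [412. 249.] n 253 centroid [0.6093 0.0722] circ 0.6173 0.0657 D 0.0373 medz 0.0725 rgb [59. 32.  9.] 
placedtop px [425. 264.] n 968 centroid [0.6175 0.0653] circ 0.6176 0.0654 D 0.0398 medz 0.0878 rgb [137.  74.  21.] 
mark px [405. 176.] n 1868 centroid [0.6087 0.1333] circ 0.6089 0.1325 D 0.057 medz 0.0159 rgb [ 11. 134.  55.] 
mark px [389. 225.] n 328 centroid [0.6066 0.0727] circ 0.6187 0.0639 D 0.0562 medz 0.0161 rgb [ 10. 116.  48.] 
mark px [390. 269.] n 199 centroid [0.6241 0.0137] circ 0.6283 0.0042 D 0.0516 medz 0.0158 rgb [  9. 124.  51.]
```

View pics/w10.png

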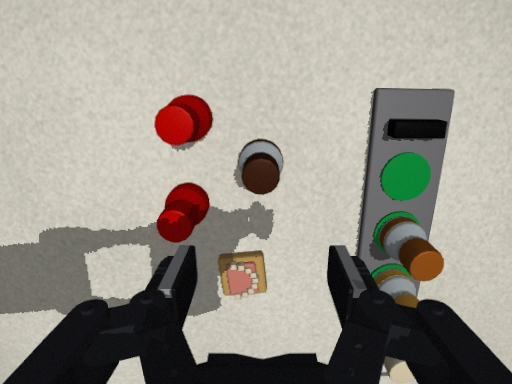

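Brown is at pixel (260,175), at (0.4457, 0.127). The red jars at (174,125) and (175,225) are clear of the fingers.

Call:
carry_out(targets=[{"hand": 0.06, "dx": 0.0022, "dy": -0.0026, "dz": 0.02, "spin": 0}, {"hand": 0.06, "dx": 0, "dy": 0, "dz": 0.04, "spin": 0}, {"hand": 0.06, "dx": 0, "dy": 0, "dz": 0.04, "spin": 0}, {"hand": 0.06, "dx": 0, "dy": 0, "dz": 0.04, "spin": 0}, {"hand": 0.06, "dx": 0, "dy": 0, "dz": 0.026, "spin": 0}, {"hand": 0.06, "dx": 0, "dy": 0, "dz": 0, "spin": 0}, {"hand": 0.06, "dx": 0, "dy": 0, "dz": 0, "spin": 0}, {"hand": 0.025, "dx": 0, "dy": 0, "dz": 0, "spin": 0}, {"hand": 0.025, "dx": 0, "dy": 0, "dz": 0, "spin": 0}, {"hand": 0.025, "dx": 0, "dy": 0, "dz": 0, "spin": 0}, {"hand": 0.025, "dx": 0, "dy": 0, "dz": 0, "spin": 0}, {"hand": 0.025, "dx": 0, "dy": 0, "dz": 0, "spin": 0}, {"hand": 0.025, "dx": 0, "dy": 0, "dz": 0, "spin": 0}, {"hand": 0.025, "dx": 0, "dy": 0, "dz": -0.02, "spin": 0}, {"hand": 0.025, "dx": 0, "dy": 0, "dz": -0.03, "spin": 0}, {"hand": 0.025, "dx": 0, "dy": 0, "dz": -0.04, "spin": 0}, {"hand": 0.025, "dx": 0, "dy": 0, "dz": -0.03, "spin": 0}, {"hand": 0.025, "dx": 0, "dy": 0, "dz": 0, "spin": 0}, {"hand": 0.025, "dx": 0, "dy": 0, "dz": 0, "spin": 0}])

```text
time: 23.5
position: [0.4451, 0.1267, 0.1634]
orientation: [179.9, -0.0, 98.1]
wrist_force: [0.8, 0.5, -1.3]
finger_gap: 0.0348
```

Call:
carry_out(targets=[{"hand": 0.025, "dx": -0.0013, "dy": 0.0117, "dz": 0, "spin": 0}, {"hand": 0.025, "dx": -0.0026, "dy": 0.0234, "dz": 0, "spin": 0}, {"hand": 0.025, "dx": -0.0026, "dy": 0.0234, "dz": 0, "spin": 0}, {"hand": 0.025, "dx": -0.0026, "dy": 0.0234, "dz": 0, "spin": 0}, {"hand": 0.025, "dx": -0.0026, "dy": 0.0234, "dz": 0, "spin": 0}, {"hand": 0.025, "dx": -0.0026, "dy": 0.0234, "dz": 0, "spin": 0}, {"hand": 0.025, "dx": -0.0026, "dy": 0.0234, "dz": 0, "spin": 0}, {"hand": 0.025, "dx": -0.0013, "dy": 0.0117, "dz": 0, "spin": 0}, {"hand": 0.025, "dx": 0, "dy": 0, "dz": 0, "spin": 0}, {"hand": 0.025, "dx": 0, "dy": 0, "dz": 0, "spin": 0}, {"hand": 0.025, "dx": 0, "dy": 0, "dz": 0, "spin": 0}])

```text
time: 24.6
position: [0.6089, 0.1317, 0.162]
orientation: [-179.9, -0.0, 98.1]
wrist_force: [-0.7, -0.4, -0.9]
finger_gap: 0.0347
```

```bash
python3 look.py w11; python3 held.py w11
```

```text
t 24.6 tcp [0.6089 0.1317 0.162 ] [-1.799e+02 -1.000e-02  9.810e+01] gap 0.0347
jartop px [264. 325.] n 281 centroid [0.6276 0.0064] circ 0.6296 -0.0022 D 0.0377 medz 0.0732 rgb [112.  81.  30.] 
placedtop px [264. 343.] n 967 centroid [ 6.285e-01 -5.000e-04] circ 0.6286 -0.0017 D 0.0382 medz 0.0877 rgb [212. 154.  57.] 
mark px [263. 169.] n 2154 centroid [0.6083 0.1375] circ 0.6089 0.1326 D 0.0562 medz 0.0159 rgb [ 15. 145.  61.] 
top z rel 0.028746338024196044
base cyl (array([-0.0007, -0.0005]), 664, np.float64(0.0002))
stopper side (array([-0.0008, -0.001 ]), 1052, np.float64(0.0002))
```

View pics/w11.png

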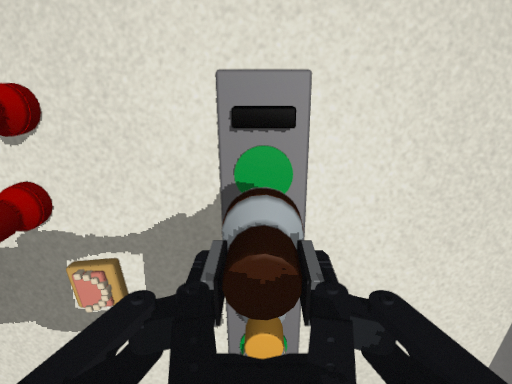

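Call:
carry_out(targets=[{"hand": 0.025, "dx": 0.0002, "dy": 0.0003, "dz": 0.02, "spin": 0}, {"hand": 0.025, "dx": 0, "dy": 0, "dz": 0.03, "spin": 0}, {"hand": 0.025, "dx": 0, "dy": 0, "dz": 0.025, "spin": 0}, {"hand": 0.025, "dx": 0, "dy": 0, "dz": 0.015, "spin": 0}, {"hand": 0.025, "dx": 0, "dy": 0, "dz": 0.008, "spin": 0}, {"hand": 0.025, "dx": 0, "dy": 0, "dz": 0.005, "spin": 0}, {"hand": 0.025, "dx": 0, "dy": 0, "dz": 0.0015, "spin": 0}, {"hand": 0.025, "dx": 0, "dy": 0, "dz": 0, "spin": 0}, {"hand": 0.025, "dx": 0, "dy": 0, "dz": 0, "spin": 0}])

```text
time: 25.55
position: [0.6105, 0.132, 0.0594]
orientation: [179.9, 0.0, 98.1]
wrist_force: [-1.1, -0.1, 3.3]
finger_gap: 0.0352
```

Contact is made. I'll release, rise, and back off toward the robot so the fixed cameras see the board.

Call:
carry_out(targets=[{"hand": 0.065, "dx": 0, "dy": 0, "dz": 0, "spin": 0}, {"hand": 0.065, "dx": 0, "dy": 0, "dz": 0, "spin": 0}, {"hand": 0.065, "dx": 0, "dy": 0, "dz": 0, "spin": 0}, {"hand": 0.065, "dx": 0, "dy": 0, "dz": 0, "spin": 0}, {"hand": 0.065, "dx": 0, "dy": 0, "dz": -0.02, "spin": 0}, {"hand": 0.065, "dx": 0, "dy": 0, "dz": -0.04, "spin": 0}, {"hand": 0.065, "dx": 0, "dy": 0, "dz": -0.04, "spin": 0}, {"hand": 0.065, "dx": 0, "dy": 0, "dz": -0.04, "spin": 0}, {"hand": 0.065, "dx": 0, "dy": 0, "dz": -0.02, "spin": 0}, {"hand": 0.065, "dx": 0, "dy": 0, "dz": 0, "spin": 0}, {"hand": 0.065, "dx": 0, "dy": 0, "dz": 0, "spin": 0}])

```text
time: 26.65
position: [0.6097, 0.1319, 0.2178]
orientation: [-180.0, -0.0, 98.1]
wrist_force: [0.2, 0.7, -0.7]
finger_gap: 0.0651
```

```bash
python3 look.py w12
```

```text
t 26.65 tcp [0.6097 0.1319 0.2178] [-1.7998e+02 -1.0000e-02  9.8100e+01] gap 0.0651
jartop px [ 13. 110.] n 788 centroid [0.3718 0.1622] circ 0.3685 0.1618 D 0.0365 medz 0.0728 rgb [161.   2.   0.] 
jartop px [ 28. 205.] n 568 centroid [0.378  0.0682] circ 0.3738 0.0665 D 0.0364 medz 0.0726 rgb [163.   2.   0.] 
jartop px [263. 288.] n 197 centroid [0.6276 0.007 ] circ 0.6282 -0.0029 D 0.0364 medz 0.0724 rgb [102.  74.  27.] 
jartop px [263. 338.] n 215 centroid [ 0.638  -0.0626] circ 0.6391 -0.0718 D 0.038 medz 0.0725 rgb [105.  99.  84.] 
placedtop px [263. 179.] n 1175 centroid [0.6098 0.1329] circ 0.6097 0.1326 D 0.0364 medz 0.0877 rgb [53. 27. 15.] 
placedtop px [263. 246.] n 982 centroid [0.6192 0.0654] circ 0.6197 0.0652 D 0.038 medz 0.0877 rgb [76. 41. 13.] 
placedtop px [262. 305.] n 813 centroid [ 0.6287 -0.0035] circ 0.6278 -0.0041 D 0.0394 medz 0.0877 rgb [193. 140.  51.] 
placedtop px [263. 350.] n 391 centroid [ 0.6383 -0.065 ] circ 0.639 -0.0685 D 0.0343 medz 0.0873 rgb [202. 190. 159.] 
mark px [259. 147.] n 385 centroid [0.6035 0.1478] circ 0.6087 0.133 D 0.0557 medz 0.016 rgb [ 19. 131.  57.] 
mark px [260. 207.] n 269 centroid [0.6139 0.0774] circ 0.6189 0.0637 D 0.0559 medz 0.0159 rgb [ 12. 119.  50.]
```

Call:
carry_out(targets=[{"hand": 0.065, "dx": 0.03, "dy": -0.03, "dz": 0, "spin": 0}, {"hand": 0.065, "dx": 0.03, "dy": -0.03, "dz": 0, "spin": 0}, {"hand": 0.065, "dx": 0.03, "dy": -0.03, "dz": 0, "spin": 0}, {"hand": 0.065, "dx": 0.03, "dy": -0.03, "dz": 0, "spin": 0}, {"hand": 0.065, "dx": 0.03, "dy": -0.03, "dz": 0, "spin": 0}, {"hand": 0.065, "dx": 0.03, "dy": 0, "dz": 0, "spin": 0}, {"hand": 0.065, "dx": 0.03, "dy": 0, "dz": 0, "spin": 0}, {"hand": 0.065, "dx": 0, "dy": 0, "dz": 0, "spin": 0}, {"hand": 0.065, "dx": 0, "dy": 0, "dz": 0, "spin": 0}])

```text
time: 27.6
position: [0.4311, 0.3186, 0.2166]
orientation: [-179.8, 0.1, 98.2]
wrist_force: [-0.2, -0.5, 0.5]
finger_gap: 0.065
```

```bash
python3 - <<'E'
from workcell import optics
import cv2,numpy as np
from h import *
ims=[]
for n in ("top","scene"):
    p,d=optics.camera(n); c=optics.calibration(n); P=cloud(d,c); z=P[...,2]
    m=((z>.079)&(z<.095)&(P[...,0]>.55)&(P[...,0]<.69)&(abs(P[...,1]-.03)<.16)).astype(np.uint8)
    k,l,s,ct=cv2.connectedComponentsWithStats(m)
    for i in range(1,k):
        if s[i,4]>30: print(n,ct[i].round(1),ray_z(ct[i],c,.087)[0].round(4),np.nanmedian(P[l==i],0).round(4),np.median(p[l==i],0))
    m=((z>.018)&(z<.05)&(abs(P[...,0]-.445)<.06)&(abs(P[...,1]+.02)<.06)).astype(np.uint8)
    print("cast",np.nanmedian(P[m>0],0).round(4))
    ims.append(cv2.resize(p[60:300,120:440,::-1],(640,480)))
cv2.imwrite("pics/endt.png",ims[0]);cv2.imwrite("pics/ends.png",ims[1])
E
```

```text
top [291.5 140.3] [ 0.6408 -0.0779  0.087 ] [ 0.6405 -0.0778  0.0878] [123.  121.5 102. ]
top [264.  144.5] [ 0.6291 -0.008   0.087 ] [ 0.6296 -0.0079  0.0878] [124.  95.  40.]
top [236.6 147.8] [0.6202 0.0615 0.087 ] [0.6197 0.0608 0.0875] [93. 57. 25.]
top [209.8 151.5] [0.6104 0.1295 0.087 ] [0.6105 0.129  0.0878] [46. 29. 21.]
cast [ 0.4446 -0.0199  0.0251]
scene [194.3 206.1] [ 0.6456 -0.0732  0.087 ] [ 0.6449 -0.0737  0.0861] [144. 137. 116.]
scene [225.5 209. ] [ 0.6347 -0.0046  0.087 ] [ 0.6338 -0.0044  0.0862] [137. 100.  37.]
scene [257.2 212.2] [0.6248 0.0644 0.087 ] [0.6239 0.0644 0.0861] [94. 50. 13.]
scene [288.5 215.5] [0.6155 0.1318 0.087 ] [0.6149 0.1316 0.0861] [34. 15.  7.]
cast [ 0.4508 -0.0182  0.025 ]
```

View pics/endt.png

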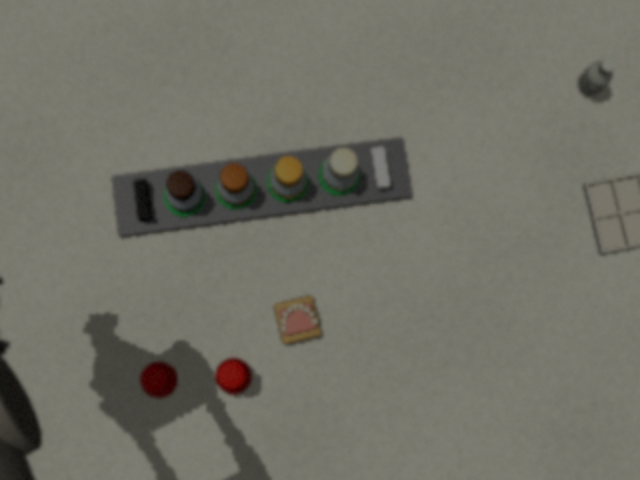

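View pics/ends.png

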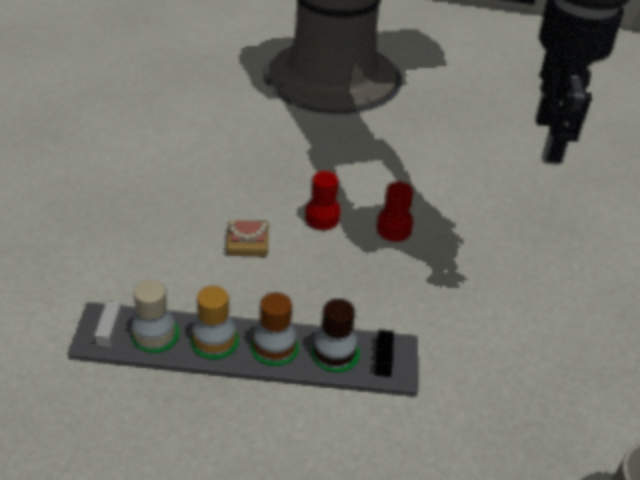

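Both end pictures show all four jars upright on their marks in the right order: ivory, sand, tan and brown, from the white block to the black. The cast and the red jars have not moved.

```bash
python3 -c "
from workcell import manip
print(manip.finish_job())"
```

```text
the job is handed in; nothing more can be done
None
```

I stood the four jars upright on the green marks: ivory next to the white block, then sand, tan and brown, with brown next to the black block. I handed the job in at about 28 s, with the arm well clear of everything.

- **Centring:** The top camera put each jar within about 1.7 mm of its mark's centre, and so did the close wrist view after each placing. The scene camera disagreed: it read the jar tops about 3–4 mm farther out in x. It read 5–7 mm farther out than the top camera at the start too, so I took that as camera calibration error.
- **Cast and other things:** The cast is where it was, to within about 2 mm, which is the measuring error. The red jars were not touched.
- **Forces:** The highest wrist force I read was about 7 N, while setting the jars down. I only read it at the end of each move.

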